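# Seat a stem thermometer in a heating block's well and set its stop collar

## Task

The sample vials are warming and the heating block needs its thermometer: swing the little steel cover right aside from the thermometer well, draw the stem thermometer out of its holder and lower its stem into the well. Press it down gently until its tip is felt firmly on the bottom of the well, so that the orange stop collar is pushed up the stem by the block's face and marks how deep the well is. Leave the thermometer standing there, tip on the bottom and collar flush on the face, and do not knock the other things on the bench about.

Things in the scene. Friction and masses are not known exactly. Their poses are not given: they have to be found in the camera images.
- well (a point): mouth of the thermometer well in the block's face: centre of the hole, level with the face (78 mm above the bench); z up, -x to the heater's front. An upright round hole, 9.5 mm across, with a 2.5 mm chamfer; the only open hole, at first under the steel cover. It is blind with a hard bottom; its depth differs each time, 36 to 66 mm, and can only be felt.
- heater: fixed white bench heater with a bare aluminium block in its top, 155 mm front to back, 140 mm wide, its grey sloping panel at the front (-x); origin at the centre of its underside. Upper face 78 mm up; the well is 22 mm in front of the centre. Three capped vials stand in the face 30 mm behind the centre, at y = -37, 0, +37 mm, rising 24 mm above it.
- cover_knob (a point): black knob on the swing cover, 13 mm across, 16 mm tall: the point is half-way up on its axis, 16 mm above the block's face. The cover is a 3 mm steel plate, 26 mm wide, that lies 2 mm above the face and swings level about its pivot; the knob is 36 mm from the pivot and, at joint value 0, right above the well.
- cover_pivot (a point): axis of the swing cover, 36 mm to the left (+y) of the well on the block's face (the axis is vertical); the point is 5 mm above the face
- cover (a joint): angle of the swing cover in rad: 0 = right over the well, grows as the knob swings towards the heater's front panel (clockwise seen from above), stop at 1.75; up to 0.2 at first. A slight friction (about 1.5 N at the knob) keeps it where it is left. From about 1.0 the well and the room for the collar are clear.
- thermometer_head (a point): centre of the thermometer's white head: an upright box 34 mm (x) by 26 mm (y) by 46 mm high (z), display on its -x side. Take it across y, from above. Under it is a black shoulder disc, 34 mm across, 4 mm thick, its underside 27 mm below this point, resting at first on the holder's rim. Below hangs the steel stem, 8 mm across, tapered at the tip. About 70 g.
- stem_tip (a point): end of the thermometer's stem, 122 mm straight below the centre of the head. It holds the sensor and must not be pressed on with more than 25 N.
- collar_foot (a point): centre of the underside of the orange stop collar, a ring 20 mm across and 8 mm high round the stem. It grips the stem by friction, and slides up or down it only under a force of about 5 N; otherwise it stays where it is and is carried along.
- collar (a joint): position of the stop collar on the stem in m: the collar's underside is 15 mm + this value above the tip of the stem; 0 to 0.010 at first, stop at 0.060
- holder: fixed holder: grey tube, 35 mm across outside, 24 mm inside, 106 mm high, on a round foot 72 mm across; origin at the centre of the foot's underside
- reagent_brown: loose brown reagent bottle, 56 mm across, 118 mm high; origin at the centre of its underside; a bystander
- beaker: loose small plastic beaker, 53 mm across, 56 mm high; origin at the centre of its underside; a bystander
- timer: loose white bench timer, 62 x 62 x 19 mm; origin at the centre of its underside; a bystander

How it is judged:
By the outcome, as a careful person would: the job done as asked, in the order asked, and still so for the second after the job is handed in, with the robot touching nothing.
It also fails if it takes over 61 s, if anything falls off the work surface, if the arm or the gripper's body presses on something with over 40 N, if the wrist force passes 120 N, or if a joint passes its speed limit or range.

## Robot

A 6-joint arm with a two-finger parallel gripper is mounted at the origin on a cart in front of the work surface, level with it; the furniture and walls round the work are solid. World frame = base frame: x ahead of the robot, y to its left, z up, the work surface at z = 0. Lengths are in m, angles in rad, forces in N, time in s.
With the tool pointing down it reaches from about 0.35 to 0.85 m from the base axis. Payload 8.1 kg.
Tool frame: the origin (TCP) lies at the very end of the fingers, on their centre line; the grasp point (between the pads) lies 19 mm behind it; z points along the fingers, y is the line along which they close (so a half turn about z gives the same grasp; the last joint's range is limited). The gripper opens to 93 mm and grips with 3 to 60 N. Pads are 15 mm wide; open, the fingers measure 128 mm over their backs; the gripper's body (75 mm by 188 mm) begins 65 mm behind the grasp point.
Start: joints at [-1.291, 0.13, 1.488, -0, 1.523, -0.085], TCP at [0.214, -0.561, 0.219] pointing down, gripper open.
Joint ranges: [-2.96, 2.96], [-0.89, 2.26], [0.02, 2.5], [-1.34, 4.48], [0, 2.73], [-2.66, 2.66]. Speed limits (rad/s): [2.39, 2.39, 2.79, 3.14, 3.14, 3.14].

## Interface

Orientations are given as a rotation vector (axis times angle).
In Python, from plant import robot gives the robot as it stands. The module is installed in compiled form; this text tells all that it offers.
- The arm moves only by the tool play_rows, never from a script. Its argument "increments" is text: rows parted by semicolons, each of 5 numbers parted by spaces: the shift along the tool's x, y, z in mm, then the turn about the tool's z in degrees, then the closure, from -1 (fully open) to 1 (shut). In form: dx dy dz yaw claw; .... A call has 1 to 20 rows; each row is the pose to reach, as a shift and turn from the pose commanded when the call began, along the tool's axes at that moment; what a row does not reach only later rows make up. A row lasts 1/10 s, in which the tool goes at most 50 mm and 8.59 degrees, less where a joint would pass 70% of its speed; a pose out of reach is approached as far as the arm can. A call with a gripper value outside its range is refused whole. The fingers move at their own pace and stop on an object; "force" is the grip in N (left out, the last holds). Time passes only in rows, so rows that repeat a pose let the fingers close. It gives the time, the measured TCP pose, the force, the opening and the grip force at its end, in the units of the state.
- robot.read_state(): the state, without advancing time (a new reading comes with each control period).
- robot.read_camera(name): name is "side" or "top"; returns the picture (420x560x3 uint8, blue, green, red); there is no depth.
- robot.calibration(name): a dict with "vertical_fov" (degrees; the focal length in pixels is half the picture's height over the tangent of half this angle, whatever the lens; pixels are square), "cx", "cy" (the principal point, pixels), "D" ([k1, k2, p1, p2, k3] as OpenCV has them; the pictures are not rectified), "rvec" (rotation vector, rad) and "tvec" (3), from world to camera coordinates, as OpenCV has them. Camera axes: x right, y down, z forward; pixel columns grow to the right and rows downward; lengths in m; the calibration is good to about 2 mm. A picture is of the moment at which its call begins. calibration takes no time and is no camera call.
- robot.close_job(): hands the job in; it is judged then, once.
Trained networks look in the newest picture that a camera, given by its name, has taken for a name from the list of things; names that differ only in an ending like _2 or _b are one class to them, and where a whole thing is asked for, a point or a joint stands for the part that bears it (a point fixed in the world has none). Each returns a list of dicts, best first, with "conf" (0 to 1); they miss things now and then, are a little off and sometimes report something else, mostly with a low value. They report only what shows in the picture. A call takes as long as a camera call.
- robot.recognise(camera, query): "centre" ([x, y, z] in m, in world coordinates, good to about 4 mm: the middle of the surface that is visible of it).
- robot.regions_of(camera, query): "pixels" (420x560 bool, what is visible of it).
- robot.landmark_of(camera, query): "centre" ([x, y, z] in m, in world coordinates, good to about 4 mm: a listed point, or the origin of a listed thing).
The state is a dict: "t": time; "q": joint angles; "dq": joint speeds; "joint_torque": joint torques, N m; "tool_pos": TCP position; "orientation": TCP orientation; "force": force on the tool from outside, world axes, zero at the start; "wrist_torque": the same for the moment, N m; "opening": finger opening in m; "gripper_force": force on a finger pad.
Only numpy, scipy, OpenCV 4.12 (cv2) and the standard library are available. Lean on these libraries where they do the work, as an engineer would, in place of code of your own. Each camera call takes 0.05 s, during which the arm holds its last target. There are 200 camera calls.

## Working session

There is one attempt and no reset: what is moved stays moved. The work goes in short steps, Python scripts to look and compute and a tool call to move; the robot and the scene stay as the last step left them, time stands still between calls to the robot, and variables do not carry over. Pictures are saved under pics/ and viewed, at most 10 in all, crops included, and the job is handed in when it is done.

Besides the shell and the picture viewer there is one more tool, called after "Emit:" by a JSON object that holds its "op" and its "data", one argument or row to a line. play_rows: Moves the arm, as the interface text tells. Its arguments: {"type":"object","properties":{"increments":{"type":"string"},"force":{"type":"number"}},"required":["increments"]}

```bash
mkdir -p pics
cat > h.py <<'E'
import numpy as np, cv2
from plant import robot
def snap(c,n):
    im=robot.read_camera(c); cv2.imwrite('pics/'+n+'.png',im); return im
def cal(c):
    k=robot.calibration(c); f=210/np.tan(np.radians(k['vertical_fov'])/2)
    K=np.array([[f,0,k['cx']],[0,f,k['cy']],[0,0,1.]])
    return K,np.array(k['D'],float),np.array(k['rvec'],float),np.array(k['tvec'],float)
def ray(c,uv):
    K,D,r,t=cal(c); R=cv2.Rodrigues(r)[0]
    p=cv2.undistortPoints(np.array([[uv]],float),K,D)[0,0]
    return -R.T@t, R.T@np.array([p[0],p[1],1])
def atz(c,uv,z):
    o,d=ray(c,uv); return o+d*(z-o[2])/d[2]
def proj(c,P):
    K,D,r,t=cal(c); return cv2.projectPoints(np.array(P,float).reshape(-1,3),r,t,K,D)[0][:,0]
def st():
    s=robot.read_state(); print({k:np.round(s[k],4).tolist() for k in('t','q','tool_pos','orientation','force','opening','gripper_force')})
E
python3 - <<'E'
from h import *
for c in('top','side'):
    snap(c,c+'0')
    for n in ('well','heater','cover_knob','cover_pivot','thermometer_head','stem_tip','collar_foot','holder','reagent_brown','beaker','timer'):
        r=robot.landmark_of(c,n)
        print(c,n,[(np.round(x['centre'],3).tolist(),round(x['conf'],2)) for x in r[:2]])
im=np.hstack([cv2.imread('pics/top0.png'),cv2.imread('pics/side0.png')])
st()
E
```

```text
top well [([0.576, 0.121, 0.082], 0.61), ([0.51, -0.188, 0.0], 0.29)]
top heater [([0.6, 0.115, 0.004], 0.96)]
top cover_knob [([0.575, 0.115, 0.094], 0.72), ([0.577, 0.289, -0.0], 0.45)]
top cover_pivot [([0.578, 0.154, 0.081], 0.47), ([0.575, 0.29, -0.004], 0.45)]
top thermometer_head [([0.507, -0.187, 0.129], 0.83)]
top stem_tip []
top collar_foot []
top holder [([0.509, -0.193, 0.001], 0.89)]
top reagent_brown [([0.684, -0.138, 0.002], 0.63)]
top beaker [([0.476, 0.308, 0.0], 0.89)]
top timer [([0.575, 0.292, 0.001], 0.62)]
side well [([0.581, 0.117, 0.078], 0.92)]
side heater [([0.599, 0.118, 0.002], 0.91)]
side cover_knob [([0.574, 0.116, 0.092], 0.48)]
side cover_pivot [([0.58, 0.153, 0.085], 0.46)]
side thermometer_head [([0.507, -0.189, 0.136], 0.9)]
side stem_tip []
side collar_foot [([0.508, -0.186, 0.002], 0.51)]
side holder [([0.512, -0.186, 0.003], 0.84), ([0.579, 0.116, 0.075], 0.5)]
side reagent_brown [([0.684, -0.139, 0.003], 0.64)]
side beaker [([0.477, 0.308, -0.002], 0.61)]
side timer [([0.567, 0.295, 0.0], 0.59)]
{'t': 1.2, 'q': [-1.2914, 0.1304, 1.4882, 0.0, 1.523, -0.0854], 'tool_pos': [0.2141, -0.5605, 0.2186], 'orientation': [-3.0895, -0.5699, -0.0], 'force': [-0.0353, 0.2371, 0.0277], 'opening': 0.0929, 'gripper_force': 0.0}
```

View pics/top0.png

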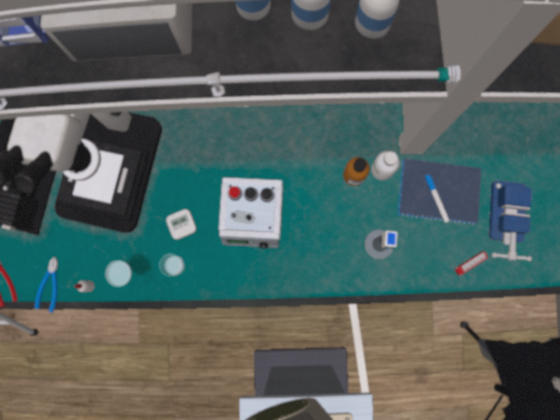

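View pics/side0.png

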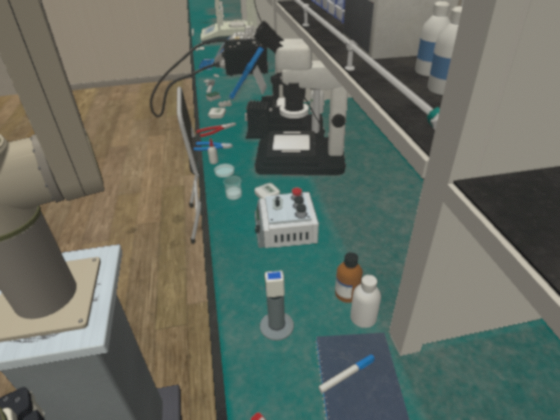

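The top view shows the heater at about (250,210) and the thermometer in its holder at about (385,241). The side view agrees. I'll zoom in for heater yaw and head yaw.

Run:
```python
from h import *
im=cv2.imread('pics/top0.png')
a=cv2.resize(im[170:255,210:295],None,fx=7,fy=7,interpolation=cv2.INTER_CUBIC)
b=cv2.resize(im[220:262,360:402],None,fx=4.7,fy=4.7,interpolation=cv2.INTER_CUBIC)
o=np.zeros((595,800,3),np.uint8);o[:,:595]=a;o[:b.shape[0],600:600+b.shape[1]]=b
cv2.imwrite('pics/z0.png',o)
for n,p in dict(c=[.58,.118,.078],x=[.68,.118,.078],tx=[.68,.118,.102]).items(): print(n,proj('top',p))
for c in('top','side'):
  for q in('heater','thermometer_head','timer'):
    r=robot.regions_of(c,q)
    if r:
      m=r[0]['pixels'].astype(np.uint8); cnt=max(cv2.findContours(m,0,2)[0],key=cv2.contourArea)
      print(c,q,m.sum(),np.round(cv2.boxPoints(cv2.minAreaRect(cnt)),1).tolist())
```

```text
c [[249.65006699 215.39975957]]
x [[248.8761334  172.96176508]]
tx [[248.01498401 170.70396683]]
top heater 4144 [[217.0, 245.1999969482422], [221.0, 176.39999389648438], [283.5, 180.0], [279.3999938964844, 248.8000030517578]]
top thermometer_head 263 [[380.0, 231.0], [396.0, 231.0], [396.0, 248.0], [380.0, 248.0]]
top timer 594 [[165.0, 216.0], [188.3000030517578, 206.6999969482422], [197.6999969482422, 230.10000610351562], [174.39999389648438, 239.39999389648438]]
side heater 3076 [[250.1999969482422, 193.60000610351562], [312.20001220703125, 185.6999969482422], [319.3999938964844, 241.8000030517578], [257.3999938964844, 249.6999969482422]]
side thermometer_head 513 [[264.0, 271.0], [284.0, 271.0], [284.0, 299.0], [264.0, 299.0]]
side timer 254 [[253.39999389648438, 186.8000030517578], [276.8999938964844, 181.60000610351562], [279.70001220703125, 194.10000610351562], [256.20001220703125, 199.3000030517578]]
```

View pics/z0.png

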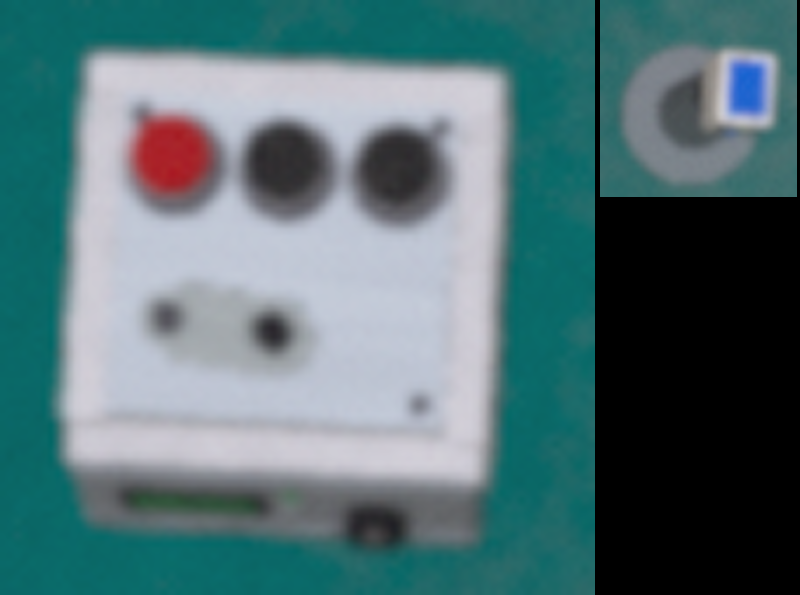

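The crop shows the pivot at zoom (165,318), the knob at (272,330), and vials at (172,155), (286,160) and (398,170). The block is turned by a few degrees.

Run:
```python
from h import *
f=lambda u,v,z:atz('top',(210+(u+.5)/7-.5,170+(v+.5)/7-.5),z)
for n,u,v,z in [('TL',85,50,.078),('TR',508,68,.078),('BL',65,460,.078),('BR',490,487,.078),('v1',172,155,.102),('v2',286,160,.102),('v3',398,170,.102),('piv',165,318,.086),('knob',272,330,.102)]:
    print(n,f(u,v,z).round(4))
g=lambda u,v,z:atz('top',(360+(u-600+.5)/4.7-.5,220+(v+.5)/4.7-.5),z)
for n,u,v in [('a',727,52),('b',776,56),('c',774,128),('d',722,122)]: print(n,g(u,v,.156).round(4))
print('foot',g(690,115,.005))
```

```text
TL [0.6732 0.1818 0.078 ]
TR [0.6625 0.0408 0.078 ]
BL [0.536  0.1899 0.078 ]
BR [0.5231 0.0505 0.078 ]
v1 [0.6321 0.1505 0.102 ]
v2 [0.6293 0.1134 0.102 ]
v3 [0.6249 0.0771 0.102 ]
piv [0.581  0.1553 0.086 ]
knob [0.5738 0.1189 0.102 ]
a [ 0.5272 -0.1814  0.156 ]
b [ 0.5246 -0.204   0.156 ]
c [ 0.4917 -0.2012  0.156 ]
d [ 0.4953 -0.1774  0.156 ]
foot [ 0.50999481 -0.18895405  0.005     ]
```

Emit:
{"op": "play_rows", "data": {
  "increments": "598 -501 0 26 1;598 -501 0 26 1;598 -501 0 26 1;598 -501 0 26 1;598 -501 0 26 1;598 -501 0 26 1;598 -501 0 26 1;598 -501 0 26 1;598 -501 0 26 1;598 -501 0 26 1;598 -501 0 26 1;598 -501 0 26 1;598 -501 0 26 1;598 -501 0 26 1;598 -501 0 26 1;598 -501 0 26 1;598 -501 0 26 1;598 -501 0 26 1;598 -501 0 26 1;598 -501 0 26 1",
  "force": 20
}}

```text
t: 3.5
tool_pos: [0.5938, 0.1196, 0.2189]
orientation: [3.138, -0.142, 0.0]
force: [-0.3, 1.0, 0.3]
opening: 0.0008
gripper_force: 0.0
```

Emit:
{"op": "play_rows", "data": {
  "increments": "0 0 45 0 1;0 0 85 0 1;0 0 110 0 1;0 0 122 0 1;0 0 127 0 1;0 0 127 0 1"
}}

```text
t: 4.1
tool_pos: [0.5944, 0.1204, 0.0924]
orientation: [-3.138, 0.141, -0.001]
force: [0.1, -0.1, 0.5]
opening: 0.0004
gripper_force: 0.0
```

Emit:
{"op": "play_rows", "data": {
  "increments": "-5 1 0 7 1;-10 3 0 14 1;-16 4 0 21 1;-21.5 5.5 0 28 1;-27 6 0 33 1;-32 7 0 37 1;-37 7.5 0 40 1;-40 3 0 40 1;-43 -1 0 40 1;-45 -6 0 40 1;-46.5 -11 0 40 1;-47 -15 0 40 1;-47 -17 0 40 1;-47 -17 0 40 1"
}}

```text
t: 5.5
tool_pos: [0.5487, 0.1425, 0.0915]
orientation: [-2.902, 1.204, 0.0]
force: [1.6, 0.2, 1.5]
opening: 0.0004
gripper_force: 0.4
```

Emit:
{"op": "play_rows", "data": {
  "increments": "-8 6 0 0 1;-8 6 -50 -8 1;-8 6 -90 -16 1;-8 6 -127 -24 1;-8 6 -127 -32 -1;-8 6 -127 -40 -1;-8 6 -127 -40 -1"
}}

```text
t: 6.2
tool_pos: [0.5383, 0.1435, 0.2184]
orientation: [-3.138, 0.136, 0.002]
force: [-0.3, 0.7, 0.2]
opening: 0.0199
gripper_force: 0.0
```

Emit:
{"op": "play_rows", "data": {
  "increments": "-1 334 0 0 -1;-1 334 0 0 -1;-1 334 0 0 -1;-1 334 0 0 -1;-1 334 0 0 -1;-1 334 0 0 -1;-1 334 0 0 -1;-1 334 0 0 -1;-1 334 0 0 -1"
}}

```text
t: 7.1
tool_pos: [0.5075, -0.1893, 0.2178]
orientation: [-3.137, 0.148, 0.002]
force: [-0.8, 0.1, -0.5]
opening: 0.0906
gripper_force: 0.0
```

Run:
```python
from h import *
st()
t=snap('top','top1'); s=snap('side','side1')
a=cv2.resize(t[170:255,210:295],None,fx=7,fy=7,interpolation=cv2.INTER_CUBIC)
b=cv2.resize(s[215:345,240:320],None,fx=2.5,fy=2.5,interpolation=cv2.INTER_CUBIC)
d=cv2.resize(s[185:250,250:325],None,fx=2.6,fy=2.6,interpolation=cv2.INTER_CUBIC)
o=np.zeros((595,800,3),np.uint8);o[:,:595]=a;o[:b.shape[0],600:800]=b;o[340:340+d.shape[0],600:600+d.shape[1]]=d
cv2.imwrite('pics/z1.png',o)
for c in('top','side'):
    for n in ('well','cover_knob','thermometer_head'):
        r=robot.landmark_of(c,n)
        print(c,n,[(np.round(x['centre'],4).tolist(),round(x['conf'],2)) for x in r[:1]])
```

```text
{'t': 7.1, 'q': [-0.4522, -0.0252, 1.6508, 0.0006, 1.5178, 1.2126], 'tool_pos': [0.5075, -0.1893, 0.2178], 'orientation': [-3.1368, 0.1477, 0.0023], 'force': [-0.8198, 0.0969, -0.4768], 'opening': 0.0906, 'gripper_force': 0.0}
top well [([0.5776, 0.12, 0.0791], 0.96)]
top cover_knob [([0.5414, 0.1589, 0.0934], 0.79)]
top thermometer_head []
side well [([0.5805, 0.1186, 0.0804], 0.94)]
side cover_knob []
side thermometer_head [([0.511, -0.1906, 0.1369], 0.88)]
```

View pics/z1.png

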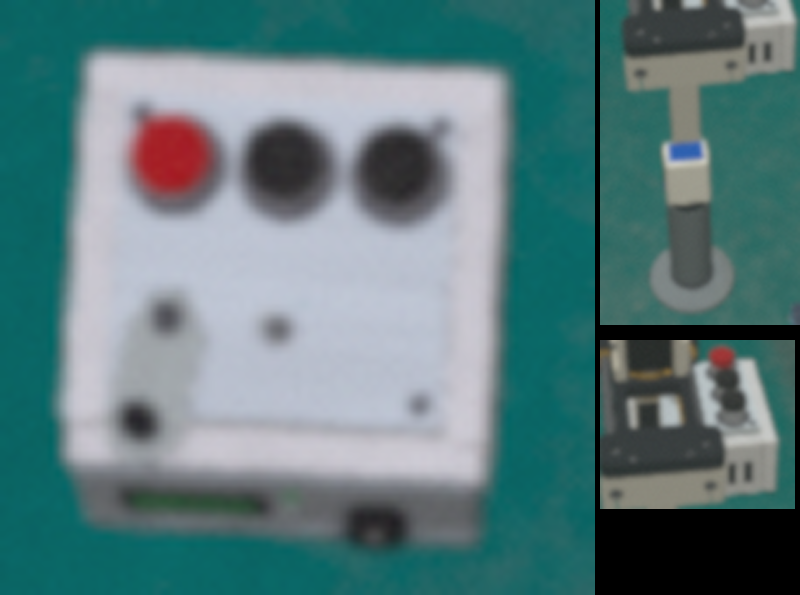

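Emit:
{"op": "play_rows", "data": {
  "increments": "0 0 45 0 -1;0 0 80 0 -1;0 0 95 0 -1;0 0 99 0 -1;0 0 99 0 1;0 0 99 0 1;0 0 99 0 1;0 0 99 0 1;0 0 99 0 1;0 0 99 0 1;0 0 99 0 1;0 0 99 0 1",
  "force": 30
}}

```text
t: 8.7
tool_pos: [0.5081, -0.1892, 0.1196]
orientation: [-3.138, 0.14, 0.0]
force: [0.3, -0.5, 0.9]
opening: 0.0337
gripper_force: 0.0
```

Emit:
{"op": "play_rows", "data": {
  "increments": "0 0 0 0 1;0 0 0 0 1;0 0 0 0 1;0 0 0 0 1;0 0 0 0 1"
}}

```text
t: 9.2
tool_pos: [0.5081, -0.1892, 0.1196]
orientation: [-3.138, 0.14, 0.0]
force: [0.3, -0.3, -0.3]
opening: 0.0257
gripper_force: 30.0
```

Emit:
{"op": "play_rows", "data": {
  "increments": "0 0 -10 0 1;0 0 -25 0 1;0 0 -45 0 1;0 0 -65 0 1;0 0 -85 0 1;0 0 -105 0 1;0 0 -120 0 1;0 0 -130 0 1;0 0 -130 0 1;0 0 -130 0 1"
}}

```text
t: 10.2
tool_pos: [0.5079, -0.1891, 0.2492]
orientation: [-3.138, 0.14, 0.001]
force: [-0.0, -0.1, -0.2]
opening: 0.0263
gripper_force: 30.0
```

Run:
```python
from h import *
st()
s=snap('side','side2')
for n in('stem_tip','collar_foot','thermometer_head'):
    print(n,[(np.round(x['centre'],4).tolist(),round(x['conf'],2)) for x in robot.landmark_of('side',n)[:1]])
p=proj('side',[.508,-.189,.141])[0];print(p, proj('side',[.508,-.189,.106]))
u,v=p.astype(int); print(u,v)
a=cv2.resize(s[v-60:v+20,u-50:u+50],None,fx=7,fy=7,interpolation=cv2.INTER_CUBIC)
cv2.imwrite('pics/z2.png',a)
for z in(.078,): print('well',atz('top',(210+276.5/7-.5,170+328.5/7-.5),z).round(4))
```

```text
{'t': 10.2, 'q': [-0.451, -0.0373, 1.6057, 0.0, 1.5738, 1.2088], 'tool_pos': [0.5079, -0.1891, 0.2492], 'orientation': [-3.1382, 0.1397, 0.0009], 'force': [-0.0019, -0.0619, -0.1777], 'opening': 0.0263, 'gripper_force': 29.9888}
stem_tip [([0.5133, -0.1873, 0.1409], 0.53)]
collar_foot []
thermometer_head [([0.5085, -0.1898, 0.2658], 0.87)]
[273.39527649 280.51213529] [[274.05738459 292.67228014]]
273 280
well [0.5777 0.1195 0.078 ]
```

View pics/z2.png

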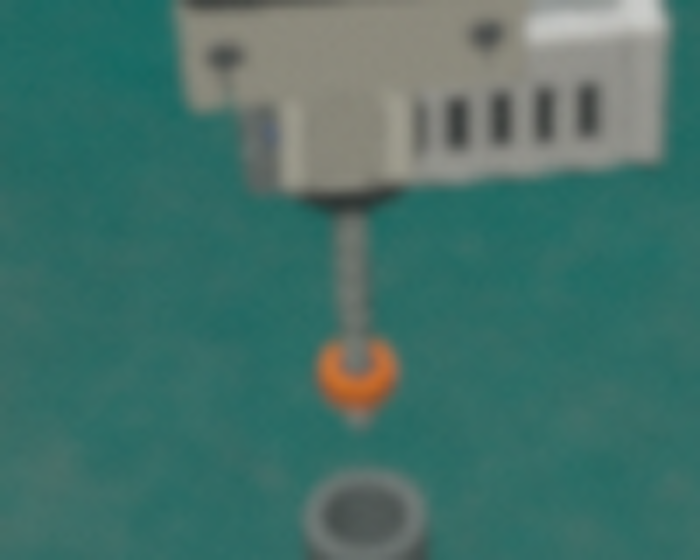

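Stem hangs upright, with the tip at zoom (360,425), about 1.5 mm toward +x of the TCP. The collar is at (357,375). Now hover over the well.

Emit:
{"op": "play_rows", "data": {
  "increments": "5 -40 0 0 1;11 -80 0 0 1;16 -120 0 0 1;21 -160 0 0 1;26 -200 0 0 1;32 -240 0 0 1;37 -280 0 0 1;40 -303 0 0 1;41 -313 0 0 1;41 -313 15 0 1;41 -313 35 0 1;41 -313 46 0 1;41 -313 46 0 1;41 -313 46 0 1"
}}

```text
t: 11.8
tool_pos: [0.5766, 0.118, 0.2034]
orientation: [3.138, -0.142, -0.001]
force: [0.2, -0.8, -0.1]
opening: 0.0261
gripper_force: 30.0
```

Run:
```python
from h import *
st()
s=snap('side','side3'); t=snap('top','top3')
for n in('stem_tip','well'):
    print(n,[(np.round(x['centre'],4).tolist(),round(x['conf'],2)) for x in robot.landmark_of('side',n)[:1]])
p=robot.read_state()['tool_pos']; q=proj('side',[[p[0]+.0015,p[1],p[2]-.108],[.578,.119,.078],[.588,.119,.078],[.578,.129,.078]]);print(q)
u,v=q[0].astype(int); print(u,v)
a=cv2.resize(s[v-25:v+20,u-25:u+25],None,fx=10,fy=10,interpolation=cv2.INTER_CUBIC)
b=cv2.resize(t[180:245,220:280],None,fx=4.9,fy=4.9,interpolation=cv2.INTER_CUBIC)
o=np.zeros((450,800,3),np.uint8);o[:,:500]=a;o[:b.shape[0],502:502+b.shape[1]]=b
cv2.imwrite('pics/z3.png',o)
```

```text
{'t': 11.8, 'q': [0.1148, 0.1074, 1.5408, -0.0001, 1.4941, 1.7758], 'tool_pos': [0.5766, 0.118, 0.2034], 'orientation': [3.1382, -0.1416, -0.0011], 'force': [0.1806, -0.792, -0.111], 'opening': 0.0261, 'gripper_force': 29.9888}
stem_tip [([0.5795, 0.1192, 0.0952], 0.64)]
well [([0.5809, 0.1197, 0.0789], 0.71)]
[[279.41782576 201.20259859]
 [279.26278101 206.98680729]
 [283.00996943 206.46099419]
 [278.53293366 204.75325765]]
279 201
```

View pics/z3.png

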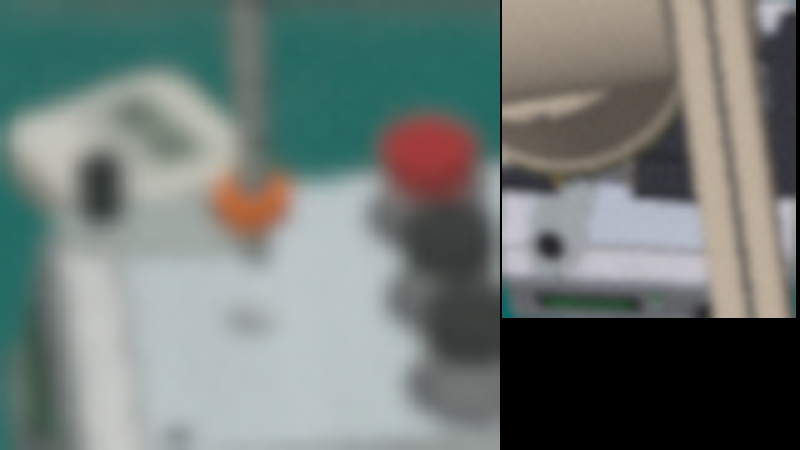

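Run:
```python
from h import *
s=cv2.imread('pics/side3.png').astype(float); g=s.mean(2)
print(g[204:212,271:287].round().astype(int))
print(s[176:203:2,273:287,1].round().astype(int))
def cen(g,r0,r1,c0,c1):
    w=g[r0:r1,c0:c1]; m=np.clip(np.percentile(w,75)-w-6,0,None); y,x=np.mgrid[r0:r1,c0:c1]
    return (x*m).sum()/m.sum(),(y*m).sum()/m.sum()
w=cen(g,204,212,273,285);print('well side',w,atz('side',w,.078))
for im in('top1',):
    t=cv2.imread(f'pics/{im}.png').astype(float).mean(2)
    w=cen(t,212,222,244,255);print('well top',w,atz('top',w,.078))
```

```text
[[192 190 190 191 191 191 191 191 193 194 193 195 195 194 194 193]
 [191 190 190 191 190 190 188 189 190 193 192 195 195 195 195 194]
 [191 190 190 190 187 185 179 179 181 185 191 194 196 195 195 194]
 [190 191 189 190 186 178 168 164 169 176 185 192 196 195 195 194]
 [192 191 190 189 187 179 168 161 163 171 182 191 195 196 194 194]
 [191 190 189 190 188 184 178 174 174 178 187 193 195 196 194 194]
 [191 190 190 190 190 189 187 186 187 189 193 195 195 196 194 194]
 [192 190 190 191 190 190 191 191 192 192 194 195 196 194 194 193]]
[[102 102 101 101 106 106 100  95  97  98  99 100 100 100]
 [105 106 106 108 114 117 113 109 105 106 105 105 106 106]
 [106 105 106 108 114 116 114 109 105 104 104 106 105 106]
 [109 106 105 108 114 118 114 107 103 105 105 104 106 105]
 [137 118 110 107 110 115 110 103 102 105 107 106 105 106]
 [180 164 143 125 117 116 113 107 105 108 108 108 107 106]
 [181 188 183 167 143 126 114 109 105 106 107 107 108 108]
 [158 174 184 181 158 131 111 102 102 105 106 106 105 106]
 [176 183 183 173 151 130 118 110 107 108 110 112 112 114]
 [178 170 154 136 121 116 113 108 112 125 143 158 162 166]
 [163 148 126 111 105 105 104 103 108 133 168 189 194 195]
 [166 159 145 126 111 102 101 110 135 162 184 193 196 196]
 [169 168 165 159 146 132 126 142 170 190 197 198 198 197]
 [188 187 186 187 183 173 166 171 186 196 198 198 197 197]]
well side (np.float64(278.2167300380228), np.float64(207.6793409378961)) [0.57476472 0.11668552 0.078     ]
well top (np.float64(249.0774642059091), np.float64(216.6797153024911)) [0.57706466 0.11937853 0.078     ]
```

Emit:
{"op": "play_rows", "data": {
  "increments": "-2 0 0 0 1;-2 0 5 0 1;-2 0 10 0 1;-2 0 14 0 1;-2 0 16 0 1;-2 0 18 0 1;-2 0 19 0 1;-2 0 20 0 1;-2 0 20 0 1"
}}

```text
t: 12.9
tool_pos: [0.5748, 0.1191, 0.1836]
orientation: [-3.138, 0.14, 0.0]
force: [-0.2, -0.8, -1.4]
opening: 0.0259
gripper_force: 30.0
```

Emit:
{"op": "play_rows", "data": {
  "increments": "0 0 1 0 1;0 0 2 0 1;0 0 3 0 1;0 0 4 0 1;0 0 4 0 1;0 0 4 0 1"
}}

```text
t: 13.5
tool_pos: [0.5748, 0.1191, 0.1796]
orientation: [3.138, -0.14, -0.0]
force: [-0.4, -0.5, -1.2]
opening: 0.026
gripper_force: 30.0
```

Emit:
{"op": "play_rows", "data": {
  "increments": "0 0 2 0 1;0 0 4 0 1;0 0 6 0 1;0 0 7 0 1;0 0 8 0 1;0 0 8 0 1"
}}

```text
t: 14.1
tool_pos: [0.5748, 0.1191, 0.1715]
orientation: [3.138, -0.14, -0.0]
force: [0.6, -0.5, -0.9]
opening: 0.0262
gripper_force: 30.0
```

Emit:
{"op": "play_rows", "data": {
  "increments": "0 0 2 0 1;0 0 4 0 1;0 0 6 0 1;0 0 8 0 1;0 0 10 0 1;0 0 12 0 1;0 0 14 0 1;0 0 14 0 1"
}}

```text
t: 14.9
tool_pos: [0.5748, 0.1191, 0.1572]
orientation: [-3.138, 0.14, -0.0]
force: [1.1, 0.4, 1.6]
opening: 0.0256
gripper_force: 30.0
```

Emit:
{"op": "play_rows", "data": {
  "increments": "0 0 1 0 1;0 0 2 0 1;0 0 3 0 1;0 0 4 0 1;0 0 4 0 1;0 0 4 0 1"
}}

```text
t: 15.5
tool_pos: [0.5748, 0.1191, 0.1535]
orientation: [-3.138, 0.14, -0.0]
force: [0.5, 0.4, 2.5]
opening: 0.0258
gripper_force: 30.0
```

Emit:
{"op": "play_rows", "data": {
  "increments": "0 0 1 0 1;0 0 2 0 1;0 0 2 0 1;0 0 2 0 1"
}}

```text
t: 15.9
tool_pos: [0.5748, 0.1191, 0.1515]
orientation: [-3.138, 0.14, -0.0]
force: [1.1, 0.7, 2.5]
opening: 0.0258
gripper_force: 30.0
```

Emit:
{"op": "play_rows", "data": {
  "increments": "0 0 1 0 1;0 0 2 0 1;0 0 2 0 1;0 0 2 0 1"
}}

```text
t: 16.3
tool_pos: [0.5748, 0.1191, 0.1495]
orientation: [-3.138, 0.14, 0.0]
force: [1.5, 0.2, 2.8]
opening: 0.0259
gripper_force: 30.0
```

Emit:
{"op": "play_rows", "data": {
  "increments": "0 0 1 0 1;0 0 2 0 1;0 0 2 0 1;0 0 2 0 1"
}}

```text
t: 16.7
tool_pos: [0.5748, 0.1191, 0.1475]
orientation: [-3.138, 0.14, -0.0]
force: [1.7, 0.6, 3.1]
opening: 0.0259
gripper_force: 30.0
```

Emit:
{"op": "play_rows", "data": {
  "increments": "0 0 1 0 1;0 0 2 0 1;0 0 2 0 1;0 0 2 0 1"
}}

```text
t: 17.1
tool_pos: [0.5748, 0.1191, 0.1456]
orientation: [-3.138, 0.14, -0.0]
force: [2.4, 1.0, 4.4]
opening: 0.0259
gripper_force: 30.0
```

Emit:
{"op": "play_rows", "data": {
  "increments": "0.5 0 1 0 1;1 0 2 0 1;1 0 2 0 1;1 0 2 0 1"
}}

```text
t: 17.5
tool_pos: [0.5756, 0.1191, 0.1447]
orientation: [-3.138, 0.14, 0.0]
force: [-2.1, 0.4, 12.7]
opening: 0.0257
gripper_force: 30.0
```

Emit:
{"op": "play_rows", "data": {
  "increments": "-0.5 0 0 0 1;-0.5 0 0 0 1;-0.5 0 0.4 0 1;-0.5 0 0.4 0 1"
}}

```text
t: 17.9
tool_pos: [0.5755, 0.1191, 0.1447]
orientation: [-3.138, 0.14, -0.001]
force: [-3.2, 0.6, 13.1]
opening: 0.0261
gripper_force: 30.0
```

Emit:
{"op": "play_rows", "data": {
  "increments": "0 0 0.3 0 1;0 0 0.6 0 1;0 0 0.6 0 1;0 0 0.6 0 1"
}}

```text
t: 18.3
tool_pos: [0.5755, 0.1191, 0.1445]
orientation: [-3.138, 0.14, -0.001]
force: [-3.5, -0.2, 15.8]
opening: 0.026
gripper_force: 30.0
```

Run:
```python
from h import *
st()
s=snap('side','side4')
for n in('collar_foot','thermometer_head'):
    print(n,[(np.round(x['centre'],4).tolist(),round(x['conf'],2)) for x in robot.landmark_of('side',n)[:1]])
a=cv2.resize(s[160:225,245:325],None,fx=9,fy=9,interpolation=cv2.INTER_CUBIC)
cv2.imwrite('pics/z4.png',a)
```

```text
{'t': 18.3, 'q': [0.1169, 0.142, 1.6122, -0.0, 1.3865, 1.7766], 'tool_pos': [0.5755, 0.1191, 0.1445], 'orientation': [-3.1384, 0.1396, -0.0013], 'force': [-3.4654, -0.1732, 15.816], 'opening': 0.026, 'gripper_force': 29.9962}
collar_foot [([0.5742, 0.1153, 0.0785], 0.54)]
thermometer_head [([0.5767, 0.118, 0.162], 0.5)]
```

View pics/z4.png

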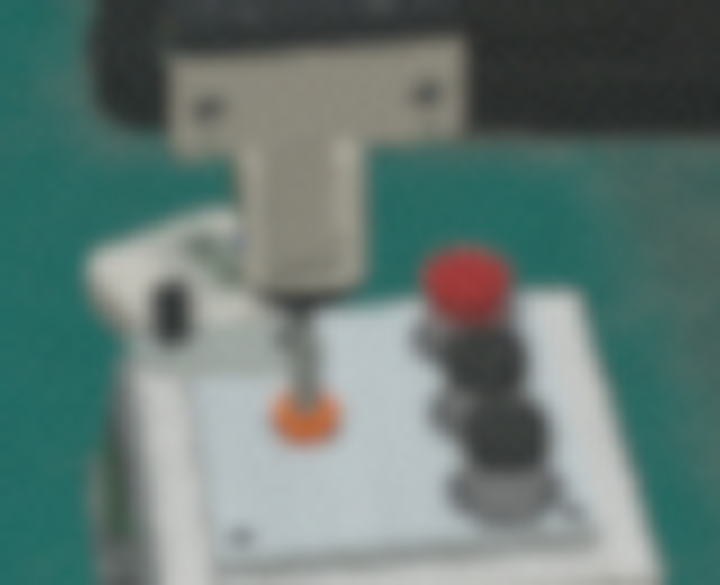

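Emit:
{"op": "play_rows", "data": {
  "increments": "-0.4 0 -0.4 0 1;-0.4 0 -0.8 0 1;-0.4 0 -0.8 0 1;-0.4 0 -0.8 0 1"
}}

```text
t: 18.85
tool_pos: [0.5752, 0.1191, 0.1446]
orientation: [-3.138, 0.14, -0.002]
force: [-1.3, 0.2, 10.7]
opening: 0.0256
gripper_force: 30.0
```

Emit:
{"op": "play_rows", "data": {
  "increments": "-0.2 0 -0.5 0 1;-0.2 0 -0.5 0 1;-0.2 0 -0.5 0 -1;-0.2 0 -0.5 0 -1;-0.2 0 -0.5 0 -1;-0.2 0 -0.5 0 -1;-0.2 0 -0.5 0 -1;-0.2 0 -0.5 0 -1;-0.2 0 -0.5 0 -1;-0.2 0 -0.5 0 -1"
}}

```text
t: 19.85
tool_pos: [0.5747, 0.1191, 0.144]
orientation: [-3.138, 0.14, -0.0]
force: [-0.5, 0.4, 0.4]
opening: 0.0852
gripper_force: 0.0
```

Emit:
{"op": "play_rows", "data": {
  "increments": "0 0 -10 0 -1;0 0 -40 0 -1;0 0 -80 0 -1;0 0 -100 0 -1;0 0 -110 0 -1;-40 40 -110 0 -1;-60 80 -110 0 -1;-80 120 -110 0 -1;-100 160 -110 0 -1;-100 200 -110 0 -1;-100 230 -110 0 -1;-100 230 -110 0 -1;-100 230 -110 0 -1"
}}

```text
t: 21.15
tool_pos: [0.4542, -0.1013, 0.2534]
orientation: [-3.138, 0.143, 0.001]
force: [0.8, 0.1, 0.3]
opening: 0.0928
gripper_force: 0.0
```

Run:
```python
from h import *
st()
s=snap('side','side5'); t=snap('top','top5')
for c in('side','top'):
  for n in('collar_foot','thermometer_head','cover_knob','reagent_brown','beaker','timer'):
    print(c,n,[(np.round(x['centre'],4).tolist(),round(x['conf'],2)) for x in robot.landmark_of(c,n)[:1]])
a=cv2.resize(s[160:225,245:325],None,fx=6,fy=6,interpolation=cv2.INTER_CUBIC)
b=cv2.resize(t[170:255,210:290],None,fx=3.9,fy=3.9,interpolation=cv2.INTER_CUBIC)
o=np.zeros((390,800,3),np.uint8);o[:,:480]=a;o[:b.shape[0],484:484+b.shape[1]]=b
cv2.imwrite('pics/z5.png',o)
```

```text
{'t': 21.15, 'q': [-0.3299, -0.2521, 1.7923, 0.0004, 1.6025, 1.3318], 'tool_pos': [0.4542, -0.1013, 0.2534], 'orientation': [-3.1376, 0.1427, 0.0014], 'force': [0.8425, 0.0543, 0.3227], 'opening': 0.0928, 'gripper_force': 0.0}
side collar_foot [([0.5754, 0.1133, 0.0815], 0.57)]
side thermometer_head [([0.5815, 0.1151, 0.1641], 0.62)]
side cover_knob [([0.5784, 0.1544, 0.0813], 0.66)]
side reagent_brown [([0.681, -0.1362, 0.0032], 0.91)]
side beaker []
side timer [([0.5679, 0.2957, -0.0014], 0.51)]
top collar_foot []
top thermometer_head [([0.5769, 0.1206, 0.1537], 0.56)]
top cover_knob [([0.545, 0.1607, 0.0943], 0.57)]
top reagent_brown [([0.6838, -0.1372, 0.0027], 0.61)]
top beaker [([0.4744, 0.3092, 0.0003], 0.68)]
top timer [([0.5772, 0.2884, 0.0012], 0.83)]
```

View pics/z5.png

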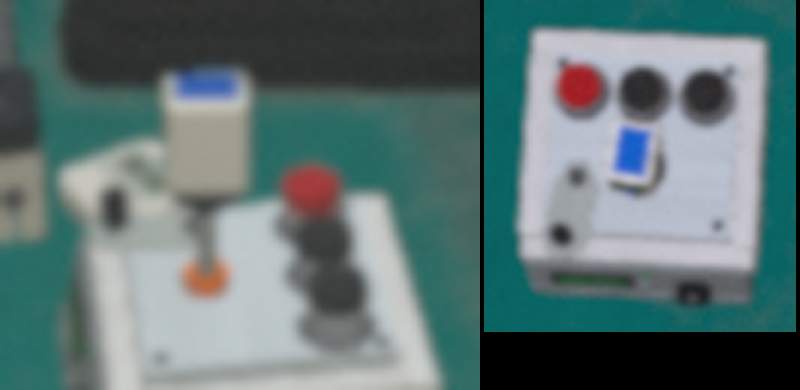

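The final views show the thermometer upright in the well with its collar on the face at (206,280). The cover is aside, and the other things on the bench haven't moved.

```bash
python3 -c "
from plant import robot
print(robot.close_job())"
```

```text
the job is handed in; nothing more can be done
None
```

I handed the job in at about 22 s: the cover is swung aside and the thermometer stands in the well, pressed to the bottom (about 41 mm deep, with at most about 16 N measured) with its collar on the block's face and nothing else on the bench disturbed.

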